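Post the scrap cells through the spring flap

ROBOT

A 6-joint arm with a two-finger parallel gripper is mounted at the origin on a cart in front of the work surface, level with it; the furniture and walls round the work are solid. World frame = base frame: x ahead of the robot, y to its left, z up, the work surface at z = 0. Lengths are in mm, angles in rad, forces in N, time in s.
With the tool pointing down it reaches from about 350 to 975 mm from the base axis. Payload 7.1 kg.
Tool frame: the origin (TCP) lies at the very end of the fingers, on their centre line; the grasp point (between the pads) lies 19 mm behind it; z points along the fingers, y is the line along which they close (so a half turn about z gives the same grasp; the last joint's range is limited). The gripper opens to 88 mm and grips with 3 to 60 N. Pads are 20 mm wide; open, the fingers measure 115 mm over their backs; the gripper's body (75 mm by 178 mm) begins 61 mm behind the grasp point.
Start: joints at [-1.193, 0.423, 1.63, -0, 1.089, -0.019], TCP at [241.559, -576.415, 222.675] pointing down, gripper open.
Joint ranges: [-3, 3], [-0.9, 2.11], [0.09, 2.58], [-1.31, 4.45], [0.11, 2.69], [-2.54, 2.54]. Speed limits (rad/s): [2.39, 2.39, 3.01, 3.14, 3.14, 3.14].

INTERFACE

Orientations are given as a rotation vector (axis times angle).
In Python, from workcell import sensors, imaging, close_job gives the robot as it stands. The module is installed in compiled form; this text tells all that it offers.
- The arm moves only by the tool servo_tool, never from a script. Its argument "steps" is a list of rows, each a list of 3 entries, a list of its own where there are three numbers: the shift along the world's x, y, z in m, then the turn, a rotation vector about the world's x, y, z in degrees, then the opening, from -1 (shut) to 1 (fully open). A call has exactly 8 rows; each row shifts and turns the commanded pose from where the row before left it; what a row does not reach is not made up. A row lasts 1/12 s, in which the tool goes at most 41.7 mm and 7.16 degrees, less where a joint would pass 70% of its speed; a pose out of reach is approached as far as the arm can. A call is refused whole if a number of a shift passes 0.0417 or a number of a turn 7.16, either way. A call with a gripper value outside its range is refused whole. The fingers move at their own pace and stop on an object; the grip force is fixed at half the most. Time passes only in rows, so rows that do not move let the fingers close, or fill a call up. It gives the time, the measured TCP pose, the force, the opening and the grip force at its end, in the units of the state.
- sensors.get_obs(): the state, without advancing time (a new reading comes with each control period).
- imaging.get_image(name): name is "side" or "top"; returns a dict with "color" (400x640x3 uint8, blue, green, red), "range_z" (400x640 float32, mm along the optical axis (not along the pixel's ray), 0 where there is no reading), "vertical_fov" (degrees; the focal length in pixels is half the picture's height over the tangent of half this angle, whatever the lens; pixels are square), "cx", "cy" (the principal point, pixels), "rvec" (rotation vector, rad) and "tvec" (3), from world to camera coordinates, as OpenCV has them. Camera axes: x right, y down, z forward; pixel columns grow to the right and rows downward; lengths in mm; the calibration is good to about 2 mm. A picture is of the moment at which its call begins.
- close_job(): hands the job in; it is judged then, once.
The state is a dict: "t": time; "qpos": joint angles; "qvel": joint speeds; "joint_torque": joint torques, N m; "ee_pos": TCP position; "orientation": TCP orientation; "ft_force": force on the tool from outside, world axes, zero at the start; "moment": the same for the moment, N m; "width": finger opening in mm; "grasp_force": force on a finger pad.
Only numpy, scipy, OpenCV 4.12 (cv2) and the standard library are available. Lean on these libraries where they do the work, as an engineer would, in place of code of your own. Each camera call takes 0.05 s, during which the arm holds its last target. There are 200 camera calls.

TASK

Empty the scoop of three scrap cells into the scrap box: lift the scoop by its handle, press the box's spring flap open with the scoop's front lip, rest the scoop's underside gently on the rubber sill of the opening, and only then tip it so that the cells roll in under the flap, keeping the lip in the opening until all three are inside. Then draw the scoop out so that the flap closes, and stand the empty scoop upright back on the bench. Do not touch the cells or the box with the fingers, do not ram the box, and leave the other things on the bench where they are.

Things in the scene. Friction and masses are not known exactly. Their poses are not given: they have to be found in the camera images.
- scoop: aluminium scoop, 170 mm long (x), 82 wide (y), 0.26 kg empty (varies). Origin: centre of its flat underside; +x to the open front, z up. Sheet 3 mm; floor flat from x -85 to +45 mm, then sloping up at 0.30 rad to the lip: cells stay in while it is level and roll out when tipped nose-down well beyond that (0.65 to 0.75). Rear wall 36 mm high, sides 32, along the slope 27 above it
- scoop_grip (a point): middle of the scoop's handle, at its x -52, y 0, z 80 mm: an upright black fin 12 mm thick (across y), x -82 to -26 mm, z 58 to 100 mm above the underside, carried by a post at the rear wall; free space under it, and beside it above the walls. Gripped across y, from above or tilted fore and aft
- scoop_lip (a point): middle of the scoop's front lip, the top edge of the sloping floor, at x +85, y 0, z 15 mm of the scoop; the side walls run right up to it
- scrap_box: closed grey steel box fixed on the bench, 190 mm deep (x), 180 wide (y), 198 high, walls 4 mm. Origin: centre of its underside, z up. Its front, with the flap, is its -x side (outer face at x -95 mm). The only opening is there: 126 mm wide, from z 104 mm (top of the sill) to 182 mm (flap hinge)
- sill (a point): top middle of the sill, box x -93, y 0, z 104 mm
- sill_bar: the rubber sill, a firmly fixed round bar 8 mm thick along the whole lower edge of the opening (along the box's y); origin at its middle, box x -93, y 0, z 100 mm
- flap_hinge (a point): middle of the flap's hinge line, box x -92, y 0, z 182 mm; the hinge runs along the box's y
- flap (a joint): opening angle of the steel flap, 0 hanging shut, 1.35 rad stop. 118 mm wide, 77 mm from hinge to lower edge, nearly to the sill; its lower edge swings into the box and up. A spring shuts it: 1.5 N at the lower edge to start it, about 3.5 N at 0.8 rad. Pushed in, it rides (and drags, up to 6 N) on the tops of the scoop's side walls and the cells pass under it
- cell_a_mid (a point): centre of one of three round scrap cells, rigid, 18 mm in diameter, 65 mm long, about 46 g (varies); at the start it lies on the scoop's floor, across the scoop, and it rolls freely
- cell_b_mid (a point): centre of one of three round scrap cells, rigid, 18 mm in diameter, 65 mm long, about 46 g (varies); at the start it lies on the scoop's floor, across the scoop, and it rolls freely
- cell_c_mid (a point): centre of one of three round scrap cells, rigid, 18 mm in diameter, 65 mm long, about 46 g (varies); at the start it lies on the scoop's floor, across the scoop, and it rolls freely
- pack: a blue shrink-wrapped battery pack standing on the bench, 43 x 57 x 72 mm; origin: centre of its underside. To be left alone
- bottle: a white squeeze bottle, 36 mm in diameter, 123 mm high; origin: centre of its underside. To be left alone
- marker: a white and red marker pen lying on the bench, 136 mm long; origin: centre of its underside. To be left alone
- reel: a flat black reel of strip, 90 x 107 x 14 mm, lying on the bench; origin: centre of its underside. To be left alone
- cell_a: the same cell as point cell_a_mid; this origin lies on its barrel surface, 9 mm from its axis (y is its axis), and turns with it as it rolls
- cell_b: the same cell as point cell_b_mid; this origin lies on its barrel surface, 9 mm from its axis (y is its axis), and turns with it as it rolls
- cell_c: the same cell as point cell_c_mid; this origin lies on its barrel surface, 9 mm from its axis (y is its axis), and turns with it as it rolls

How it is judged:
By the outcome, as a careful person would: the job done as asked, in the order asked, and still so for the second after the job is handed in, with the robot touching nothing.
It also fails if it takes over 64 s, if anything falls off the work surface, if the arm or the gripper's body presses on something with over 40 N, if the wrist force passes 120 N, or if a joint passes its speed limit or range.

## Working session

There is one attempt and no reset: what is moved stays moved. The work goes in short steps, Python scripts to look and compute and a tool call to move; the robot and the scene stay as the last step left them, time stands still between calls to the robot, and variables do not carry over. Pictures are saved under pics/ and viewed, at most 10 in all, crops included, and the job is handed in when it is done.

Besides the shell and the picture viewer there is one more tool, called as name(argument=value, ...), one argument or row to a line, values as JSON. servo_tool: Moves the arm, as the interface text tells. Its arguments: {"type":"object","properties":{"steps":{"type":"array"}},"required":["steps"]}

```bash
mkdir -p pics; cat > h.py <<'E'
import numpy as np, cv2
from workcell import sensors, imaging
def get(n):
    d=imaging.get_image(n); R,_=cv2.Rodrigues(np.array(d["rvec"],float)); t=np.array(d["tvec"],float).ravel()
    f=200/np.tan(np.radians(d["vertical_fov"])/2); z=d["range_z"]
    v,u=np.mgrid[:400,:640]
    P=np.stack([(u-d["cx"])/f*z,(v-d["cy"])/f*z,z],-1)
    W=(P-t)@R
    W[z<=0]=np.nan
    return d["color"],W,dict(R=R,t=t,f=f,cx=d["cx"],cy=d["cy"])
E
python3 - <<'E'
from h import *
ims=[]
for n in("top","side"):
    c,W,k=get(n); cv2.imwrite(f"pics/{n}0.png",c); np.savez(f"{n}0.npz",c=c,W=W,**k)
    print(n,-k["R"].T@k["t"],k["f"],k["R"].round(2).tolist())
o=sensors.get_obs(); print({a:np.round(b,3) for a,b in o.items()})
E
```

```text
top [ 407.67694077  -82.90734131 1476.17774085] 446.2705600525286 [[-0.01, -1.0, -0.01], [-0.99, 0.01, -0.11], [0.11, 0.0, -0.99]]
side [-200.76181882  442.16719134  888.94706774] 395.1952499639804 [[-0.56, -0.83, 0.02], [-0.54, 0.35, -0.77], [0.63, -0.44, -0.64]]
{'t': np.float64(0.1), 'qpos': array([-1.193,  0.424,  1.631,  0.   ,  1.089, -0.019]), 'qvel': array([-0.   , -0.001, -0.002,  0.002,  0.001,  0.   ]), 'joint_torque': array([ 0.0000e+00, -5.4562e+01, -2.7433e+01,  6.5000e-02,  1.9000e-02,
       -0.0000e+00]), 'ee_pos': array([ 241.403, -575.961,  221.987]), 'orientation': array([-3.079, -0.619,  0.   ]), 'ft_force': array([-0.614,  0.578, -0.16 ]), 'moment': array([-0.002, -0.046, -0.061]), 'grasp_force': np.float64(0.0), 'width': np.float64(88.088)}
```

View pics/top0.png

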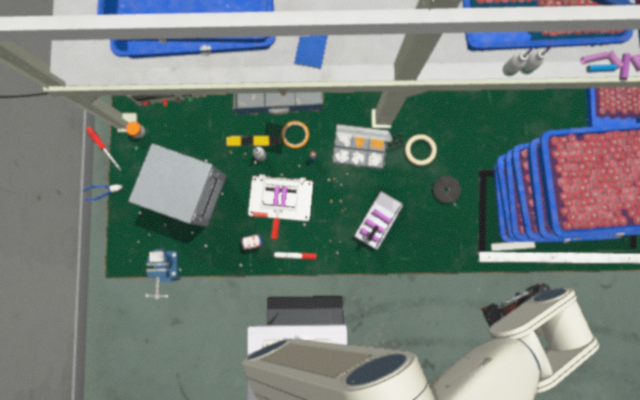

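View pics/side0.png

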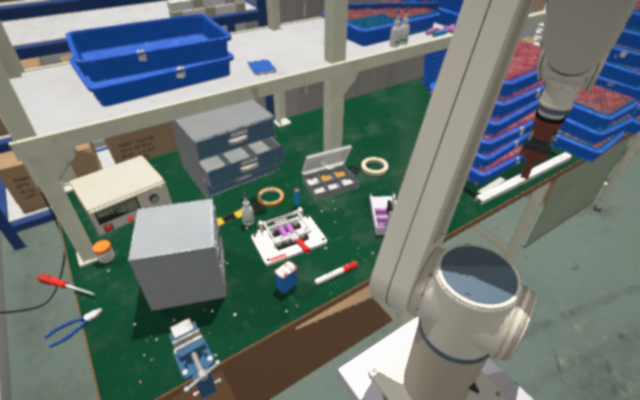

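The top view shows the box at about (178,187) with its flap side facing right (≈(212,195)), and the scoop at about (378,220) with purple cells. The pack is at (251,242), the marker at (295,256) and the reel at (446,190). In the side view, the arm partly hides the scoop at (383,215).

```bash
python3 - <<'E'
from h import *
d=np.load("top0.npz"); c=d["c"];W=d["W"]
a=cv2.resize(c[180:260,340:420],(480,480),interpolation=cv2.INTER_CUBIC)
z=np.nan_to_num(W[180:260,340:420,2]);zc=cv2.applyColorMap(np.clip(z*2.2,0,255).astype(np.uint8),cv2.COLORMAP_JET)
b=cv2.resize(zc,(320,320),interpolation=cv2.INTER_NEAREST); b=cv2.copyMakeBorder(b,0,160,0,0,cv2.BORDER_CONSTANT)
cv2.imwrite("pics/crop.png",np.hstack([a,b]))
def reg(u0,u1,v0,v1,lo,hi):
    w=W[v0:v1,u0:u1].reshape(-1,3); return w[(w[:,2]>lo)&(w[:,2]<hi)]
print("bench z",np.nanmedian(W[225:240,325:345,2]))
b=reg(120,235,135,235,180,220); r=cv2.minAreaRect(b[:,:2].astype(np.float32)); print("boxtop",len(b),b[:,2].mean(),r,cv2.boxPoints(r).round(1).tolist())
s=reg(345,410,183,258,14,120); r=cv2.minAreaRect(s[:,:2].astype(np.float32)); print("scoop",r,cv2.boxPoints(r).round(1).tolist())
h=reg(345,410,183,258,75,120); r=cv2.minAreaRect(h[:,:2].astype(np.float32)); print("handle",len(h),h.mean(0),h.max(0),r,cv2.boxPoints(r).round(1).tolist())
h=reg(345,410,183,258,26,45); print("walls",len(h),cv2.minAreaRect(h[:,:2].astype(np.float32)))
# magenta cells
sub=c[180:260,340:420].astype(int); m=(sub[...,0]>sub[...,1]+35)&(sub[...,2]>sub[...,1]+20)
n,l,st,ce=cv2.connectedComponentsWithStats(m.astype(np.uint8))
for i in range(1,n):
    if st[i,4]>8:
        w=W[180:260,340:420][l==i]; print("cell",st[i,4],ce[i]+[340,180],np.nanmedian(w,0).round(1))
# all tall things near
for nm,(u0,u1,v0,v1) in dict(fix=(245,315,170,222),pack=(240,262,232,252),bottle=(250,268,142,163),rl=(430,462,175,205),vise=(140,180,245,300),tray=(330,400,120,170)).items():
    p=reg(u0,u1,v0,v1,10,300); print(nm,p.min(0).round(),p.max(0).round())
E
```

```text
bench z 2.1417981174570477
boxtop 4120 197.71204434127074 ((594.7100219726562, 349.83740234375), (194.2188720703125, 181.18174743652344), 69.984130859375) [[476.3999938964844, 289.6000061035156], [646.5999755859375, 227.60000610351562], [713.0999755859375, 410.1000061035156], [542.7999877929688, 472.1000061035156]]
scoop ((505.0322570800781, -245.69102478027344), (142.1134796142578, 170.505859375), 58.38689422607422) [[395.20001220703125, -261.5], [540.4000244140625, -350.8999938964844], [614.9000244140625, -229.89999389648438], [469.70001220703125, -140.5]]
handle 85 [ 442.48380485 -240.69640088   96.98699193] [ 468.19559514 -222.72007262  106.59073365] ((442.5573425292969, -241.7952117919922), (12.26471996307373, 57.16740036010742), 58.4547004699707) [[415.0, -232.10000610351562], [463.70001220703125, -262.0], [470.1000061035156, -251.5], [421.3999938964844, -221.60000610351562]]
walls 170 ((488.0753479003906, -269.8719787597656), (83.14292907714844, 166.61810302734375), 58.379981994628906)
cell 92 [381.7173913  215.83695652] [ 500.1 -282.    20.3]
cell 81 [373.90123457 224.92592593] [ 471.3 -251.7   21. ]
cell 37 [364.2972973  231.51351351] [ 448.9 -223.2   19.1]
cell 28 [375.17857143 238.        ] [ 428.6 -257.7   21. ]
fix [485. -52.  10.] [653. 157.  84.]
pack [402. 108.  15.] [446. 166.  76.]
bottle [694.  98.  11.] [727. 143. 121.]
rl [ 540. -544.   10.] [ 633. -457.   23.]
vise [257. 385.  10.] [409. 464. 104.]
tray [ 659. -349.   10.] [ 825. -120.  147.]
```

View pics/crop.png

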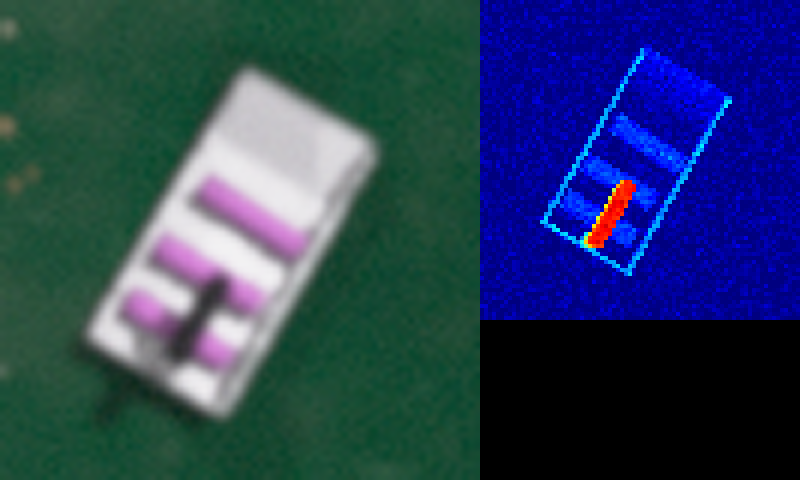

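The crop shows the scoop's sloping front at the upper right and the black handle fin at the lower left rear, with three cells across the floor. From the depth data the scoop is centred at about (488,-270) with yaw -31.6°. The box is at about (595,350) with yaw 70°, which puts the sill at (563,262). The sizes agree with those given, so I'm moving above the handle.

servo_tool(
  steps=[
    [[0.0128,0.0208,-0.0055],[0,0,-3.4],1],
    [[0.0128,0.0208,-0.0055],[0,0,-3.4],1],
    [[0.0128,0.0208,-0.0055],[0,0,-3.4],1],
    [[0.0128,0.0208,-0.0055],[0,0,-3.4],1],
    [[0.0128,0.0208,-0.0055],[0,0,-3.4],1],
    [[0.0128,0.0208,-0.0055],[0,0,-3.4],1],
    [[0.0128,0.0208,-0.0055],[0,0,-3.4],1],
    [[0.0128,0.0208,-0.0055],[0,0,-3.4],1],
  ],
)

```text
t: 0.77
ee_pos: [344.2, -408.8, 178.2]
orientation: [-3.139, 0.127, 0.001]
ft_force: [0.2, -0.4, -0.1]
width: 87.7
grasp_force: 0.0
```

servo_tool(
  steps=[
    [[0.0128,0.0208,-0.0055],[0,0,-3.4],1],
    [[0.0128,0.0208,-0.0055],[0,0,-3.4],1],
    [[0.0128,0.0208,-0.0055],[0,0,-3.4],1],
    [[0.0128,0.0208,-0.0055],[0,0,-3.4],1],
    [[0.0128,0.0208,-0.0055],[0,0,-3.4],1],
    [[0.0128,0.0208,-0.0055],[0,0,-3.4],1],
    [[0.0128,0.0208,-0.0055],[0,0,-3.4],1],
    [[0,0,0],[0,0,-3.4],1],
  ],
)

```text
t: 1.43
ee_pos: [434.2, -261.2, 139.0]
orientation: [-3.021, 0.857, 0.003]
ft_force: [-0.3, 0.3, -0.4]
width: 87.9
grasp_force: 0.0
```

```bash
cat >> h.py <<'E'
from scipy.spatial.transform import Rotation as Ro
def st():
    o=sensors.get_obs(); R=Ro.from_rotvec(o["orientation"]).as_matrix()
    print("t",round(float(o["t"]),2),"p",np.round(o["ee_pos"],1),"xyaw",np.degrees(np.arctan2(R[1,0],R[0,0])).round(2),"z",R[:,2].round(3),"F",np.round(o["ft_force"],1),"M",np.round(o["moment"],2),"w",round(float(o["width"]),1),"g",round(float(o["grasp_force"]),1),"q",np.round(o["qpos"],2))
    return o
E
python3 -c "from h import *; st()"
```

```text
t 1.43 p [ 434.2 -261.2  139. ] xyaw -31.69 z [-0.002  0.002 -1.   ] F [-0.3  0.3 -0.4] M [ 0.02 -0.01 -0.01] w 87.9 g 0.0 q [-0.57  0.37  1.95  0.    0.82  1.56]
```

servo_tool(
  steps=[
    [[0.0057,0.0088,0],[0,0,0],1],
    [[0.0056,0.0087,0],[0,0,0],1],
    [[0,0,-0.014],[0,0,0],1],
    [[0,0,-0.018],[0,0,0],1],
    [[0,0,-0.018],[0,0,0],1],
    [[0,0,-0.016],[0,0,0],1],
    [[0,0,-0.012],[0,0,0],1],
    [[0,0,0],[0,0,0],1],
  ],
)

```text
t: 2.1
ee_pos: [443.7, -246.1, 60.3]
orientation: [-3.022, 0.855, 0.006]
ft_force: [-0.7, -0.1, 0.5]
width: 87.5
grasp_force: 0.0
```

```bash
python3 - <<'E'
from h import *
st()
for n in("top","side"):
    c,W,k=get(n); np.savez(f"{n}1.npz",c=c,W=W,**k)
    g=np.array([442.5,-241.8,80]); p=k["R"]@g+k["t"]; u,v=(k["f"]*p[:2]/p[2]+[k["cx"],k["cy"]]).astype(int); print(n,u,v)
    a=cv2.resize(c[max(0,v-40):v+40,u-50:u+50],(400,320),interpolation=cv2.INTER_CUBIC); globals()[n]=a
cv2.imwrite("pics/g1.png",np.hstack([top,side]))
E
```

```text
t 2.1 p [ 443.7 -246.1   60.3] xyaw -31.61 z [-0.003  0.002 -1.   ] F [-0.7 -0.1  0.5] M [0.08 0.   0.03] w 87.5 g 0.0 q [-0.53  0.51  1.98  0.    0.65  1.59]
top 371 233
side 389 209
```

View pics/g1.png

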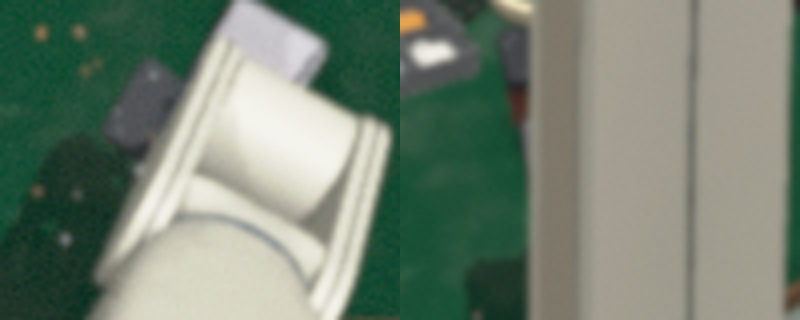

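The arm hides the scoop in both views, with only its front slope visible at the upper middle of the left half. The measured pose is about 3 mm off across the fin, so I'll correct that and close.

servo_tool(
  steps=[
    [[0.0018,0.0024,0.0005],[0,0,0],1],
    [[0,0,0],[0,0,0],1],
    [[0,0,0],[0,0,0],-1],
    [[0,0,0],[0,0,0],-1],
    [[0,0,0],[0,0,0],-1],
    [[0,0,0],[0,0,0],-1],
    [[0,0,0],[0,0,0],-1],
    [[0,0,0],[0,0,0],-1],
  ],
)

```text
t: 2.87
ee_pos: [446.6, -244.5, 62.7]
orientation: [-3.022, 0.857, 0.0]
ft_force: [-0.0, -0.5, -0.0]
width: 51.3
grasp_force: 0.0
```

servo_tool(
  steps=[
    [[0,0,0],[0,0,0],-1],
    [[0,0,0],[0,0,0],-1],
    [[0,0,0],[0,0,0],-1],
    [[0,0,0],[0,0,0],-1],
    [[0,0,0],[0,0,0],-1],
    [[0,0,0],[0,0,0],-1],
    [[0,0,0],[0,0,0],-1],
    [[0,0,0],[0,0,0],-1],
  ],
)

```text
t: 3.53
ee_pos: [446.6, -244.5, 62.6]
orientation: [-3.022, 0.857, 0.0]
ft_force: [1.3, -0.6, -0.4]
width: 11.9
grasp_force: 30.0
```

```bash
python3 -c "from h import *; st()"
```

```text
t 3.53 p [ 446.6 -244.5   62.6] xyaw -31.67 z [-0.  0. -1.] F [ 1.3 -0.6 -0.4] M [ 0.01  0.04 -0.01] w 11.9 g 30.0 q [-0.52  0.51  1.98  0.    0.66  1.6 ]
```

servo_tool(
  steps=[
    [[0,0,0.002],[0,0,0],-1],
    [[0,0,0.004],[0,0,0],-1],
    [[0,0,0.006],[0,0,0],-1],
    [[0,0,0.008],[0,0,0],-1],
    [[0,0,0.01],[0,0,0],-1],
    [[0,0,0.01],[0,0,0],-1],
    [[0,0,0.01],[0,0,0],-1],
    [[0,0,0.01],[0,0,0],-1],
  ],
)

```text
t: 4.2
ee_pos: [446.8, -244.6, 124.1]
orientation: [3.022, -0.857, 0.001]
ft_force: [-0.2, 0.1, -4.3]
width: 11.6
grasp_force: 30.0
```

servo_tool(
  steps=[
    [[0,0,0.01],[0,0,0],-1],
    [[0,0,0.01],[0,0,0],-1],
    [[0,0,0.01],[0,0,0],-1],
    [[0,0,0.01],[0,0,0],-1],
    [[0,0,0.01],[0,0,0],-1],
    [[0,0,0.01],[0,0,0],-1],
    [[0,0,0.006],[0,0,0],-1],
    [[0,0,0.004],[0,0,0],-1],
  ],
)

```text
t: 4.87
ee_pos: [447.0, -244.7, 193.7]
orientation: [3.022, -0.857, 0.002]
ft_force: [0.7, -1.0, -3.4]
width: 11.6
grasp_force: 30.0
```

```bash
python3 - <<'E'
from h import *
st()
c,W,k=get("top"); w=W[175:250,350:440]
print(np.nanmedian(W[225:240,325:345,2]))
np.savez("t2.npz",c=c,W=W)
# front part of the scoop: high-z points ahead of grip in tool frame
g=np.array([446.6,-244.5]); a=np.radians(-31.6); d=np.array([np.cos(a),np.sin(a)]); n=np.array([-d[1],d[0]])
P=W.reshape(-1,3); r=P[:,:2]-g; x=r@d-48.7; y=r@n
for lo in range(-20,95,10):
    m=(x>lo)&(x<lo+10)&(abs(y)<33)&(P[:,2]>100)&(P[:,2]<220)
    e=(x>lo)&(x<lo+10)&(abs(abs(y)-40)<3)&(P[:,2]>100)&(P[:,2]<190)
    print(lo,m.sum(),P[m,2].round(0).min() if m.any() else 0,np.median(P[m,2]).round(1) if m.any() else 0, P[e,2].max().round(1) if e.any() else 0)
E
```

```text
t 4.87 p [ 447.  -244.7  193.7] xyaw -31.66 z [ 0.001 -0.001 -1.   ] F [ 0.7 -1.  -3.4] M [0.07 0.1  0.02] w 11.6 g 30.0 q [-0.52  0.29  1.91 -0.    0.94  1.6 ]
1.9588631363938278
-20 0 0 0 0
-10 0 0 0 0
0 0 0 0 0
10 0 0 0 0
20 0 0 0 0
30 0 0 0 0
40 0 0 0 0
50 26 134.0 138.0 165.9
60 80 132.0 139.8 170.7
70 76 136.0 143.5 174.3
80 56 141.0 145.8 152.3
90 0 0 0 0
```

servo_tool(
  steps=[
    [[0.0004,0.002,0],[0,0,0.6],-1],
    [[0.0008,0.004,0],[0,0,1.2],-1],
    [[0.001,0.006,0],[0,0,1.8],-1],
    [[0.0014,0.008,0],[0,0,2.4],-1],
    [[0.0015,0.009,0],[0,0,2.7],-1],
    [[0.0015,0.009,0],[0,0,2.7],-1],
    [[0.0015,0.009,0],[0,0,2.7],-1],
    [[0.0015,0.009,0],[0,0,2.7],-1],
  ],
)

```text
t: 5.58
ee_pos: [456.0, -187.4, 192.1]
orientation: [-3.116, 0.4, 0.002]
ft_force: [0.5, -0.5, -3.5]
width: 11.8
grasp_force: 30.0
```

servo_tool(
  steps=[
    [[0.0015,0.009,0],[0,0,2.7],-1],
    [[0.0015,0.009,0],[0,0,2.7],-1],
    [[0.0015,0.009,0],[0,0,2.7],-1],
    [[0.0015,0.009,0],[0,0,2.7],-1],
    [[0.0015,0.009,0],[0,0,2.7],-1],
    [[0.0015,0.009,0],[0,0,2.7],-1],
    [[0.0015,0.009,0],[0,0,2.7],-1],
    [[0.0015,0.009,0],[0,0,2.7],-1],
  ],
)

```text
t: 6.25
ee_pos: [467.9, -115.4, 192.1]
orientation: [-3.135, -0.191, 0.002]
ft_force: [-0.5, 0.2, -3.9]
width: 12.2
grasp_force: 30.0
```

servo_tool(
  steps=[
    [[0.0015,0.009,0],[0,0,2.7],-1],
    [[0.0015,0.009,0],[0,0,2.7],-1],
    [[0.0015,0.009,0],[0,0,2.7],-1],
    [[0.0015,0.009,0],[0,0,2.7],-1],
    [[0.0015,0.009,0],[0,0,2.7],-1],
    [[0.0015,0.009,0],[0,0,2.7],-1],
    [[0.0015,0.009,0],[0,0,2.7],-1],
    [[0.0015,0.009,0],[0,0,2.7],-1],
  ],
)

```text
t: 6.92
ee_pos: [479.8, -43.5, 192.1]
orientation: [-3.044, -0.776, 0.002]
ft_force: [0.1, -0.9, -4.2]
width: 11.6
grasp_force: 30.0
```

servo_tool(
  steps=[
    [[0.0015,0.009,0],[0,0,2.7],-1],
    [[0.0015,0.009,0],[0,0,2.7],-1],
    [[0.0015,0.009,0],[0,0,2.7],-1],
    [[0.0015,0.009,0],[0,0,2.7],-1],
    [[0.0015,0.009,0],[0,0,2.7],-1],
    [[0.0015,0.009,0],[0,0,2.7],-1],
    [[0.0015,0.009,0],[0,0,2.7],-1],
    [[0.0015,0.009,0],[0,0,2.7],-1],
  ],
)

```text
t: 7.58
ee_pos: [491.7, 28.4, 192.1]
orientation: [-2.845, -1.332, 0.002]
ft_force: [0.5, 0.3, -4.3]
width: 11.5
grasp_force: 30.0
```

```bash
python3 -c "from h import *; st()"
```

```text
t 7.58 p [491.7  28.4 192.1] xyaw 50.19 z [-0.001  0.    -1.   ] F [ 0.5  0.3 -4.3] M [-0.07  0.   -0.02] w 11.5 g 30.0 q [0.03 0.27 1.94 0.   0.93 0.73]
```

servo_tool(
  steps=[
    [[0.0015,0.009,0],[0,0,2.6],-1],
    [[0.0015,0.009,0],[0,0,2.6],-1],
    [[0.0015,0.009,0],[0,0,2.6],-1],
    [[0.0015,0.009,0],[0,0,2.6],-1],
    [[0.0015,0.009,0],[0,0,2.6],-1],
    [[0.0015,0.008,0],[0,0,2.6],-1],
    [[0.001,0.005,0],[0,0,1.7],-1],
    [[0.001,0.004,0],[0,0,1],-1],
  ],
)

```text
t: 8.25
ee_pos: [502.9, 90.3, 192.2]
orientation: [-2.598, -1.766, 0.001]
ft_force: [-0.2, 0.6, -3.9]
width: 12.0
grasp_force: 30.0
```

```bash
python3 - <<'E'
from h import *
o=st()
im=[]
for n in("top","side"):
    c,W,k=get(n); np.savez(f"{n}3.npz",c=c,W=W,**k)
    p=k["R"]@np.array([545,210,130.])+k["t"]; u,v=(k["f"]*p[:2]/p[2]+[k["cx"],k["cy"]]).astype(int)
    im.append(cv2.resize(c[max(0,v-60):v+60,max(0,u-60):u+60],(400,400),interpolation=cv2.INTER_CUBIC)); print(n,u,v)
    if n=="top": 
        b=W[135:235,120:235].reshape(-1,3); b=b[(b[:,2]>188)&(b[:,2]<206)]
        bx=np.array([np.cos(np.radians(70)),np.sin(np.radians(70))]);by=np.array([-bx[1],bx[0]])
        q=(b[:,:2]-[594.7,349.8]); X=q@bx;Y=q@by; m=(abs(X)<105)&(abs(Y)<100)
        for yy in range(-85,90,20): 
            s=m&(abs(Y-yy)<6); print(yy,np.percentile(X[s],[0,2,98,100]).round(1))
        for xx in range(-80,90,20):
            s=m&(abs(X-xx)<6); print("x",xx,np.percentile(Y[s],[0,100]).round(1))
    if n=="side":
        # front face points
        P=W.reshape(-1,3);X=(P[:,:2]-[594.7,349.8])@bx;Y=(P[:,:2]-[594.7,349.8])@by
        for yy in range(-80,90,20):
            s=(abs(Y-yy)<10)&(P[:,2]>20)&(P[:,2]<90)&(abs(X+95)<15); print("front",yy,s.sum(),np.median(X[s]).round(1) if s.any() else None)
cv2.imwrite("pics/p3.png",np.hstack(im))
E
```

```text
t 8.25 p [502.9  90.3 192.2] xyaw 68.42 z [-0.001 -0.    -1.   ] F [-0.2  0.6 -3.9] M [-0.12 -0.03 -0.02] w 12.0 g 30.0 q [0.15 0.3  1.9  0.   0.94 0.53]
top 224 201
-85 [-94.3 -91.4  91.8  95.7]
-65 [-94.6 -92.4  92.   97.3]
-45 [-94.1 -92.1  91.9  95.5]
-25 [-94.5 -91.6  91.7  96.9]
-5 [-93.8 -91.3  93.1  95.7]
15 [-93.7 -91.7  92.6  97.6]
35 [-93.4 -91.8  91.9  97. ]
55 [-93.7 -90.6  92.5  95.8]
75 [-93.9 -92.1  91.7  97. ]
x -80 [-88.7  89.9]
x -60 [-88.8  90.4]
x -40 [-89.5  89.8]
x -20 [-89.1  90.2]
x 0 [-89.3  89.5]
x 20 [-89.7  89.8]
x 40 [-89.5  89.2]
x 60 [-90.2  89.6]
x 80 [-89.6  88.9]
side 238 235
front -80 11 -93.8
front -60 11 -94.6
front -40 16 -94.3
front -20 17 -94.2
front 0 14 -94.2
front 20 18 -94.1
front 40 15 -93.9
front 60 24 -93.7
front 80 28 -92.8
```

View pics/p3.png

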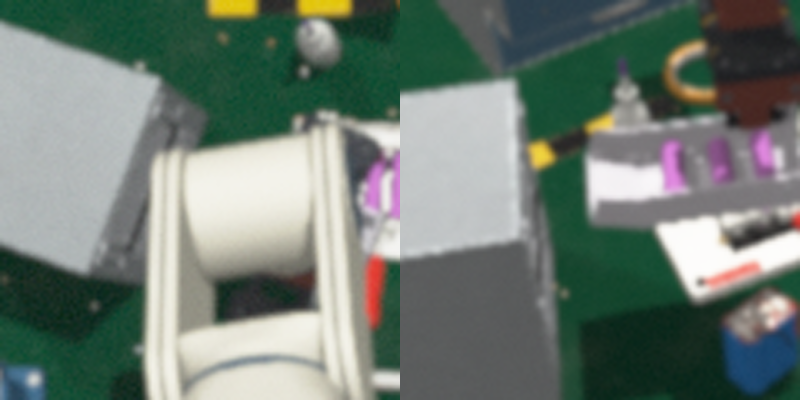

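The box pose is confirmed: the front face is at about -94.5 and the side faces at ±89.7. In the right half the scoop hangs level at about (690,170) with all three cells inside. It is roughly 45 mm short of the flap, and clear of the fixture and the pack. Next I'll lower it and align it.

servo_tool(
  steps=[
    [[-0.0003,0.001,-0.001],[0,0,0.4],-1],
    [[-0.0003,0.001,-0.003],[0,0,0.4],-1],
    [[-0.0003,0.001,-0.004],[0,0,0.4],-1],
    [[-0.0003,0.001,-0.004],[0,0,0.4],-1],
    [[-0.0003,0.001,-0.004],[0,0,0],-1],
    [[-0.0003,0.001,-0.003],[0,0,0],-1],
    [[0,0.001,-0.002],[0,0,0],-1],
    [[0,0,0],[0,0,0],-1],
  ],
)

```text
t: 9.02
ee_pos: [501.1, 96.5, 171.1]
orientation: [-2.576, -1.798, 0.001]
ft_force: [0.1, 0.4, -3.6]
width: 11.9
grasp_force: 30.0
```

```bash
cat >> h.py <<'E'
B=np.array([594.7,349.8]);bx=np.array([np.cos(np.radians(70)),np.sin(np.radians(70))]);by=np.array([-bx[1],bx[0]])
def box(P): 
    q=P[...,:2]-B; return np.stack([q@bx,q@by,P[...,2]],-1)
def tcp():
    o=st(); print("TCP in box",box(o["ee_pos"]).round(1)); return o
def wall(n="side"):
    c,W,k=get(n); Q=box(W).reshape(-1,3)
    m=(abs(Q[:,1])<44)&(Q[:,0]>-340)&(Q[:,0]<-96)&(Q[:,2]>95)&(Q[:,2]<175)
    Q=Q[m]; return c,Q
E
python3 - <<'E'
from h import *
o=tcp(); X0=box(o["ee_pos"])[0]+48.7; c,Q=wall()
Q[:,0]-=X0
for lo in range(-90,90,15):
    for nm,s in(("L",Q[:,1]>37),("R",Q[:,1]<-36)):
        q=Q[s&(Q[:,0]>lo)&(Q[:,0]<lo+15)]
        if len(q)>3: print(lo,nm,len(q),"z",np.percentile(q[:,2],[3,50,97]).round(1),"Y",np.median(q[:,1]).round(1))
E
```

```text
t 9.02 p [501.1  96.5 171.1] xyaw 69.83 z [-0.001 -0.    -1.   ] F [ 0.1  0.4 -3.6] M [-0.11 -0.01 -0.01] w 11.9 g 30.0 q [0.17 0.33 1.92 0.   0.89 0.52]
TCP in box [-270.     1.3  171.1]
-90 L 36 z [109.3 129.3 144.3] Y 41.9
-75 L 42 z [109.2 127.6 143.1] Y 42.1
-75 R 10 z [111.5 117.4 126. ] Y -36.8
-60 L 47 z [109.9 125.9 141.9] Y 42.3
-45 L 47 z [109.6 127.  141.4] Y 42.0
-45 R 16 z [111.  118.7 127.4] Y -37.6
-30 L 53 z [108.3 126.7 142.4] Y 41.9
-30 R 20 z [117.6 131.5 141.5] Y -36.9
-15 L 47 z [111.  126.3 142.3] Y 42.1
-15 R 27 z [110.4 127.3 141.7] Y -37.4
0 L 53 z [109.3 126.1 143.5] Y 42.1
0 R 31 z [112.4 131.5 141.5] Y -37.3
15 L 53 z [109.  125.6 141.6] Y 41.7
15 R 24 z [113.4 134.4 143.3] Y -37.2
30 L 53 z [109.1 127.9 142.6] Y 42.0
30 R 38 z [110.9 126.  142.5] Y -37.6
45 L 50 z [112.9 127.3 142.1] Y 41.5
45 R 36 z [112.5 129.4 141.4] Y -38.0
60 L 53 z [116.2 132.8 146.6] Y 41.8
60 R 39 z [117.1 131.1 145.4] Y -37.5
75 L 26 z [118.9 129.3 146.7] Y 41.7
75 R 18 z [118.2 132.3 147.7] Y -37.5
```

servo_tool(
  steps=[
    [[0.0012,0.0028,0],[0,0,0],-1],
    [[0.0019,0.0047,0],[0,0,0],-1],
    [[0.0023,0.0056,0],[0,0,0],-1],
    [[0.0021,0.0056,0],[0,0,0],-1],
    [[0.0021,0.0056,0],[0,0,0],-1],
    [[0.0017,0.0047,0],[0,0,0],-1],
    [[0.0014,0.0038,0],[0,0,0],-1],
    [[0.001,0.0028,0],[0,0,0],-1],
  ],
)

```text
t: 9.73
ee_pos: [515.4, 132.7, 171.7]
orientation: [-2.576, -1.799, -0.0]
ft_force: [0.5, 0.5, -4.0]
width: 11.8
grasp_force: 30.0
```

servo_tool(
  steps=[
    [[0.001,0.0028,0],[0,0,0],-1],
    [[0.001,0.0028,0],[0,0,0],-1],
    [[0.001,0.0028,0],[0,0,0],-1],
    [[0.001,0.0028,0],[0,0,0],-1],
    [[0.001,0.0028,0],[0,0,0],-1],
    [[0.001,0.0028,0],[0,0,0],-1],
    [[0.001,0.0028,0],[0,0,0],-1],
    [[0.001,0.0028,0],[0,0,0],-1],
  ],
)

```text
t: 10.4
ee_pos: [523.0, 154.5, 171.6]
orientation: [-2.576, -1.798, 0.001]
ft_force: [-0.8, -3.5, -3.0]
width: 11.7
grasp_force: 30.0
```

```bash
cat >> h.py <<'E'
def pitch(s0):
    """scoop left wall upper edge vs box X, seen by the side camera"""
    c,Q=wall(); Q=Q[Q[:,1]>37]; xs=[];lo=[];hi=[]
    for x in np.arange(-300,-100,8):
        q=Q[(Q[:,0]>x)&(Q[:,0]<x+8),2]
        if len(q)>12: xs.append(x+4);lo.append(np.percentile(q,4));hi.append(np.percentile(q,96))
    print("X",np.round(xs[:1]+xs[-1:]),"slope",np.polyfit(xs,lo,1)[0].round(3),np.polyfit(xs,hi,1)[0].round(3),"lo",np.round(lo,0),"hi",np.round(hi,0)); return c
E
python3 -c "
from h import *
tcp(); pitch(0)"
```

```text
t 10.4 p [523.  154.5 171.6] xyaw 69.83 z [-0.001 -0.    -1.   ] F [-0.8 -3.5 -3. ] M [-0.77  0.22 -0.1 ] w 11.7 g 30.0 q [ 0.27  0.38  1.85 -0.    0.92  0.62]
TCP in box [-208.     0.6  171.6]
X [-240 -104] slope 0.0 -0.016 lo [112. 112. 112. 109. 112. 113. 111. 110. 111. 110. 112. 111. 111. 110.
 110. 109. 113. 114.] hi [145. 143. 143. 143. 143. 142. 144. 143. 142. 141. 142. 143. 141. 141.
 141. 143. 142. 142.]
```

servo_tool(
  steps=[
    [[0.001,0.0028,0],[0,0,0],-1],
    [[0.001,0.0028,0],[0,0,0],-1],
    [[0.001,0.0028,0],[0,0,0],-1],
    [[0.001,0.0028,0],[0,0,0],-1],
    [[0.001,0.0028,0],[0,0,0],-1],
    [[0.001,0.0028,0],[0,0,0],-1],
    [[0,0,0],[0,0,0],-1],
    [[0,0,0],[0,0,0],-1],
  ],
)

```text
t: 11.12
ee_pos: [528.4, 170.9, 171.1]
orientation: [-2.576, -1.799, 0.003]
ft_force: [-1.7, -4.7, -4.5]
width: 12.0
grasp_force: 30.0
```

```bash
python3 -c "
from h import *
tcp(); pitch(0)"
```

```text
t 11.12 p [528.4 170.9 171.1] xyaw 69.86 z [-0.002 -0.001 -1.   ] F [-1.7 -4.7 -4.5] M [-1.18  0.44 -0.01] w 12.0 g 30.0 q [ 0.29  0.39  1.82 -0.    0.93  0.64]
TCP in box [-190.8    1.1  171.1]
X [-224 -104] slope -0.045 -0.032 lo [112. 110. 111. 110. 109. 111. 110. 110. 109. 108. 108. 107. 109. 105.
 106. 106.] hi [142. 142. 142. 143. 143. 141. 142. 141. 142. 139. 140. 140. 139. 141.
 139. 139.]
```

servo_tool(
  steps=[
    [[0,0,-0.0005],[0,0,0],-1],
    [[0,0,-0.0005],[0,0,0],-1],
    [[0,0,-0.0005],[0,0,0],-1],
    [[0,0,-0.0005],[0,0,0],-1],
    [[0,0,0],[0,0,0],-1],
    [[0,0,0],[0,0,0],-1],
    [[0,0,0],[0,0,0],-1],
    [[0,0,0],[0,0,0],-1],
  ],
)

```text
t: 11.83
ee_pos: [528.7, 171.1, 169.4]
orientation: [-2.576, -1.798, 0.002]
ft_force: [-3.0, -3.8, -5.5]
width: 12.0
grasp_force: 30.0
```

```bash
python3 -c "
from h import *
tcp(); c=pitch(0)
cv2.imwrite('pics/s5.png',cv2.resize(c[170:290,160:320],(640,480),interpolation=cv2.INTER_CUBIC))"
```

```text
t 11.83 p [528.7 171.1 169.4] xyaw 69.84 z [-0.001 -0.    -1.   ] F [-3.  -3.8 -5.5] M [-1.14  0.5   0.02] w 12.0 g 30.0 q [ 0.29  0.39  1.82 -0.    0.93  0.64]
TCP in box [-190.5    0.9  169.4]
X [-224 -104] slope -0.039 -0.047 lo [109. 109. 109. 109. 108. 109. 108. 106. 108. 109. 107. 107. 105. 106.
 105. 105.] hi [144. 142. 142. 141. 139. 141. 139. 138. 139. 139. 139. 138. 138. 137.
 138. 137.]
```

View pics/s5.png

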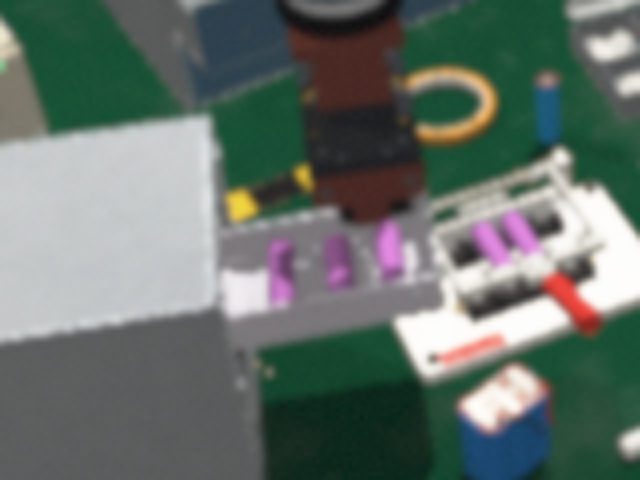

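The scoop front is under the flap at about (225,280), and the three cells are still on the flat floor at (280,270), (337,262) and (390,248). It isn't resting on the sill yet, so I'll keep lowering.

servo_tool(
  steps=[
    [[0,0,-0.0005],[0,0,0],-1],
    [[0,0,-0.0005],[0,0,0],-1],
    [[0,0,-0.0005],[0,0,0],-1],
    [[0,0,-0.0005],[0,0,0],-1],
    [[0,0,0],[0,0,0],-1],
    [[0,0,0],[0,0,0],-1],
    [[0,0,0],[0,0,0],-1],
    [[0,0,0],[0,0,0],-1],
  ],
)

```text
t: 12.55
ee_pos: [529.2, 171.2, 168.0]
orientation: [2.576, 1.798, 0.0]
ft_force: [-4.0, -4.7, -1.8]
width: 12.0
grasp_force: 30.0
```

```bash
python3 -c "
from h import *
tcp(); c=pitch(0)"
```

```text
t 12.55 p [529.2 171.2 168. ] xyaw 69.83 z [ 0.  0. -1.] F [-4.  -4.7 -1.8] M [-1.05  0.62 -0.01] w 12.0 g 30.0 q [ 0.29  0.39  1.82 -0.    0.92  0.64]
TCP in box [-190.2    0.5  168. ]
X [-224 -104] slope -0.03 -0.039 lo [107. 107. 108. 107. 107. 105. 105. 105. 107. 106. 105. 107. 103. 104.
 105. 103.] hi [142. 140. 139. 139. 139. 140. 138. 141. 138. 137. 137. 136. 137. 136.
 137. 136.]
```

```bash
python3 - <<'E'
from h import *
r=np.array([-97.7,68.]);p=r
for i in range(1,25):
    a=np.radians(2.4*i);q=np.array([r[0]*np.cos(a)+r[1]*np.sin(a),-r[0]*np.sin(a)+r[1]*np.cos(a)])
    d=q-p;p=q; print(i,[*(d[0]*bx/1000).round(4),(d[1]/1000).round(4)],q.round(1))
print((2.4*by).round(2))
E
```

```text
1 [np.float64(0.001), np.float64(0.0028), np.float64(0.004)] [-94.8  72. ]
2 [np.float64(0.0011), np.float64(0.0029), np.float64(0.0039)] [-91.7  75.9]
3 [np.float64(0.0011), np.float64(0.0031), np.float64(0.0038)] [-88.4  79.7]
4 [np.float64(0.0012), np.float64(0.0032), np.float64(0.0036)] [-85.   83.3]
5 [np.float64(0.0012), np.float64(0.0033), np.float64(0.0035)] [-81.4  86.8]
6 [np.float64(0.0013), np.float64(0.0035), np.float64(0.0033)] [-77.7  90.2]
7 [np.float64(0.0013), np.float64(0.0036), np.float64(0.0032)] [-73.9  93.3]
8 [np.float64(0.0014), np.float64(0.0037), np.float64(0.003)] [-69.9  96.3]
9 [np.float64(0.0014), np.float64(0.0038), np.float64(0.0028)] [-65.8  99.2]
10 [np.float64(0.0014), np.float64(0.004), np.float64(0.0027)] [-61.6 101.9]
11 [np.float64(0.0015), np.float64(0.0041), np.float64(0.0025)] [-57.3 104.3]
12 [np.float64(0.0015), np.float64(0.0042), np.float64(0.0023)] [-52.9 106.7]
13 [np.float64(0.0015), np.float64(0.0042), np.float64(0.0021)] [-48.3 108.8]
14 [np.float64(0.0016), np.float64(0.0043), np.float64(0.0019)] [-43.7 110.7]
15 [np.float64(0.0016), np.float64(0.0044), np.float64(0.0017)] [-39.1 112.4]
16 [np.float64(0.0016), np.float64(0.0045), np.float64(0.0015)] [-34.3 114. ]
17 [np.float64(0.0016), np.float64(0.0045), np.float64(0.0013)] [-29.5 115.3]
18 [np.float64(0.0017), np.float64(0.0046), np.float64(0.0011)] [-24.7 116.5]
19 [np.float64(0.0017), np.float64(0.0046), np.float64(0.0009)] [-19.8 117.4]
20 [np.float64(0.0017), np.float64(0.0046), np.float64(0.0007)] [-14.8 118.1]
21 [np.float64(0.0017), np.float64(0.0047), np.float64(0.0005)] [ -9.9 118.6]
22 [np.float64(0.0017), np.float64(0.0047), np.float64(0.0003)] [ -4.9 118.9]
23 [np.float64(0.0017), np.float64(0.0047), np.float64(0.0001)] [1.00e-01 1.19e+02]
24 [np.float64(0.0017), np.float64(0.0047), np.float64(-0.0001)] [  5.1 118.9]
[-2.26  0.82]
```

servo_tool(
  steps=[
    [[0.001,0.0028,0.004],[-2.26,0.82,0],-1],
    [[0.0011,0.0029,0.0039],[-2.26,0.82,0],-1],
    [[0.0011,0.0031,0.0038],[-2.26,0.82,0],-1],
    [[0.0012,0.0032,0.0036],[-2.26,0.82,0],-1],
    [[0,0,0],[0,0,0],-1],
    [[0,0,0],[0,0,0],-1],
    [[0,0,0],[0,0,0],-1],
    [[0,0,0],[0,0,0],-1],
  ],
)

```text
t: 13.27
ee_pos: [534.5, 184.1, 183.6]
orientation: [2.492, 1.739, -0.203]
ft_force: [0.5, 0.1, -0.2]
width: 12.2
grasp_force: 30.0
```

```bash
python3 -c "
from h import *
tcp(); c=pitch(0)"
```

```text
t 13.27 p [534.5 184.1 183.6] xyaw 69.8 z [-0.054 -0.154 -0.987] F [ 0.5  0.1 -0.2] M [ 0.08 -0.03 -0.03] w 12.2 g 30.0 q [ 0.38  0.44  1.72 -0.14  1.09  0.8 ]
TCP in box [-1.763e+02 -1.000e-01  1.836e+02]
X [-216 -104] slope -0.215 -0.203 lo [129. 129. 127. 125. 122. 121. 121. 119. 117. 114. 113. 110. 109. 109.
 105.] hi [163. 161. 159. 156. 157. 154. 152. 150. 147. 147. 145. 144. 143. 141.
 140.]
```

servo_tool(
  steps=[
    [[0.0012,0.0033,0.0035],[-2.26,0.82,0],-1],
    [[0.0013,0.0035,0.0033],[-2.26,0.82,0],-1],
    [[0.0013,0.0036,0.0032],[-2.26,0.82,0],-1],
    [[0.0014,0.0037,0.003],[-2.26,0.82,0],-1],
    [[0.0014,0.0038,0.0028],[-2.26,0.82,0],-1],
    [[0.0014,0.004,0.0027],[-2.26,0.82,0],-1],
    [[0,0,0],[0,0,0],-1],
    [[0,0,0],[0,0,0],-1],
  ],
)

```text
t: 13.98
ee_pos: [542.2, 205.6, 202.4]
orientation: [2.343, 1.636, -0.496]
ft_force: [-1.1, -2.8, 5.8]
width: 11.8
grasp_force: 30.0
```

```bash
python3 -c "
from h import *
tcp(); c=pitch(0)"
```

```text
t 13.98 p [542.2 205.6 202.4] xyaw 69.81 z [-0.138 -0.383 -0.913] F [-1.1 -2.8  5.8] M [-0.6   0.34 -0.03] w 11.8 g 30.0 q [ 0.49  0.54  1.56 -0.28  1.37  0.94]
TCP in box [-153.5    0.   202.4]
X [-208 -104] slope -0.498 -0.282 lo [160. 156. 152. 149. 147. 142. 138. 134. 129. 125. 122. 116. 113. 108.] hi [174. 174. 173. 174. 173. 172. 172. 169. 164. 160. 157. 153. 149. 145.]
```

servo_tool(
  steps=[
    [[0.0015,0.0041,0.003],[-2.26,0.82,0],-1],
    [[0.0015,0.0042,0.0028],[-2.26,0.82,0],-1],
    [[0.0015,0.0042,0.0024],[-2.26,0.82,0],-1],
    [[0.0016,0.0043,0.0022],[-2.26,0.82,0],-1],
    [[0.0016,0.0044,0.0019],[-2.26,0.82,0],-1],
    [[0.0016,0.0045,0.0016],[-2.26,0.82,0],-1],
    [[0,0,0],[0,0,0],-1],
    [[0,0,0],[0,0,0],-1],
  ],
)

```text
t: 14.7
ee_pos: [551.1, 231.8, 214.4]
orientation: [2.178, 1.522, -0.755]
ft_force: [0.1, 1.6, -4.4]
width: 12.0
grasp_force: 30.0
```

```bash
python3 -c "
from h import *
tcp(); c=pitch(0)
cv2.imwrite('pics/s6.png',cv2.resize(c[150:290,160:320],(640,560),interpolation=cv2.INTER_CUBIC))"
```

```text
t 14.7 p [551.1 231.8 214.4] xyaw 69.85 z [-0.211 -0.582 -0.785] F [ 0.1  1.6 -4.4] M [ 0.9  -0.18 -0.01] w 12.0 g 30.0 q [ 0.57  0.67  1.39 -0.39  1.64  1.01]
TCP in box [-125.8    0.6  214.4]
X [-152 -104] slope -0.857 -0.291 lo [155. 148. 140. 137. 129. 123. 112.] hi [171. 172. 172. 173. 170. 164. 155.]
```

View pics/s6.png

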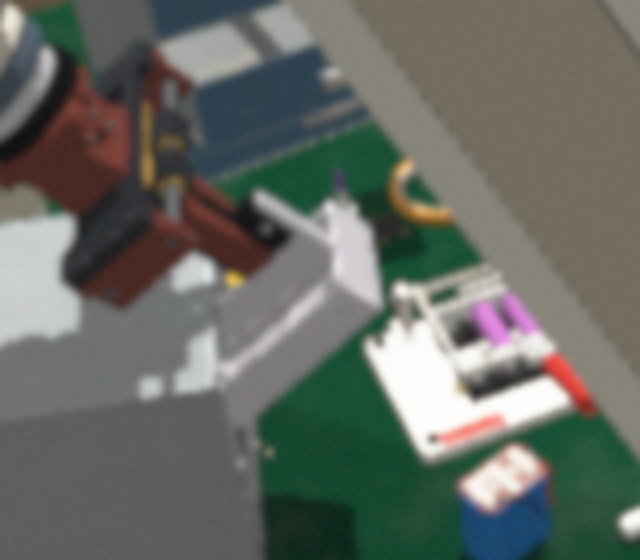

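The scoop is tipped to about 0.71 rad at (300,310) with its lip under the flap, and no cells show on the visible part of its floor. I'll settle it lightly on the sill and hold while the cells roll.

servo_tool(
  steps=[
    [[0,0,-0.0005],[0,0,0],-1],
    [[0,0,-0.0005],[0,0,0],-1],
    [[0,0,0],[0,0,0],-1],
    [[0,0,0],[0,0,0],-1],
    [[0,0,0],[0,0,0],-1],
    [[0,0,0],[0,0,0],-1],
    [[0,0,0],[0,0,0],-1],
    [[0,0,0],[0,0,0],-1],
  ],
)

```text
t: 15.42
ee_pos: [551.0, 231.4, 214.4]
orientation: [2.178, 1.52, -0.755]
ft_force: [1.0, 5.8, -3.5]
width: 11.7
grasp_force: 30.0
```

```bash
python3 - <<'E'
from h import *
o=tcp()
R=Ro.from_rotvec(o["orientation"]).as_matrix()
for n in("top","side"):
    c,W,k=get(n)
    Q=box(W); m=(abs(Q[...,1])<60)&(Q[...,0]>-215)&(Q[...,0]<-60)&(Q[...,2]>95)
    ci=c.astype(int); mg=(ci[...,0]>ci[...,1]+30)&(ci[...,2]>ci[...,1]+15)&m
    print(n,"magenta px in scoop",mg.sum(), Q[mg].mean(0).round(1) if mg.any() else "")
    if n=="side":
        m2=m&(abs(Q[...,1])<36); print("seen inside pts",m2.sum(),Q[m2].min(0).round(),Q[m2].max(0).round())
    if n=="top":
        m2=m&(abs(Q[...,1])<36)&(Q[...,2]<190); print("seen inside top",m2.sum()); 
    np.savez(f"{n}7.npz",c=c,W=W)
E
```

```text
t 15.42 p [551.  231.4 214.4] xyaw 69.77 z [-0.211 -0.583 -0.784] F [ 1.   5.8 -3.5] M [ 1.71 -0.21 -0.21] w 11.7 g 30.0 q [ 0.57  0.67  1.39 -0.39  1.64  1.01]
TCP in box [-126.2    0.6  214.4]
top magenta px in scoop 0 
seen inside top 404
side magenta px in scoop 0 
seen inside pts 1609 [-196.  -36.  103.] [-60.  36. 333.]
```

No cells are visible in the scoop from either camera. I'll level it again with the lip still in the opening, so any cell left behind would roll back into view.

servo_tool(
  steps=[
    [[-0.0016,-0.0045,-0.0012],[2.26,-0.82,0],-1],
    [[-0.0016,-0.0044,-0.0016],[2.26,-0.82,0],-1],
    [[-0.0016,-0.0043,-0.0018],[2.26,-0.82,0],-1],
    [[-0.0015,-0.0042,-0.002],[2.26,-0.82,0],-1],
    [[-0.0015,-0.0042,-0.0022],[2.26,-0.82,0],-1],
    [[-0.0015,-0.0041,-0.0024],[2.26,-0.82,0],-1],
    [[-0.0014,-0.004,-0.0027],[2.26,-0.82,0],-1],
    [[-0.0014,-0.0038,-0.0028],[2.26,-0.82,0],-1],
  ],
)

```text
t: 16.18
ee_pos: [537.6, 195.4, 197.4]
orientation: [2.395, 1.671, -0.408]
ft_force: [-0.9, -1.9, -5.7]
width: 12.2
grasp_force: 30.0
```

servo_tool(
  steps=[
    [[-0.0014,-0.0037,-0.003],[2.26,-0.82,0],-1],
    [[-0.0013,-0.0036,-0.0032],[2.26,-0.82,0],-1],
    [[-0.0013,-0.0035,-0.0033],[2.26,-0.82,0],-1],
    [[-0.0012,-0.0033,-0.0035],[2.26,-0.82,0],-1],
    [[-0.0012,-0.0032,-0.0036],[2.26,-0.82,0],-1],
    [[-0.0011,-0.0031,-0.0038],[2.26,-0.82,0],-1],
    [[-0.0011,-0.0029,-0.0039],[2.26,-0.82,0],-1],
    [[0,0,0],[0,0,0],-1],
  ],
)

```text
t: 16.85
ee_pos: [527.9, 170.8, 172.7]
orientation: [2.557, 1.783, -0.06]
ft_force: [-1.6, -4.4, -2.1]
width: 11.9
grasp_force: 30.0
```

```bash
python3 - <<'E'
from h import *
tcp(); c=pitch(0)
cv2.imwrite('pics/s8.png',cv2.resize(c[170:290,160:320],(640,480),interpolation=cv2.INTER_CUBIC))
E
```

```text
t 16.85 p [527.9 170.8 172.7] xyaw 69.78 z [-0.018 -0.042 -0.999] F [-1.6 -4.4 -2.1] M [-0.86  0.38  0.03] w 11.9 g 30.0 q [ 0.31  0.4   1.8  -0.04  0.97  0.69]
TCP in box [-191.1    1.6  172.7]
X [-232 -104] slope -0.091 -0.103 lo [115. 116. 114. 113. 111. 111. 112. 109. 112. 108. 106. 107. 106. 106.
 104. 107. 104.] hi [150. 146. 145. 146. 143. 143. 142. 143. 141. 140. 140. 139. 138. 137.
 137. 135. 135.]
```

View pics/s8.png

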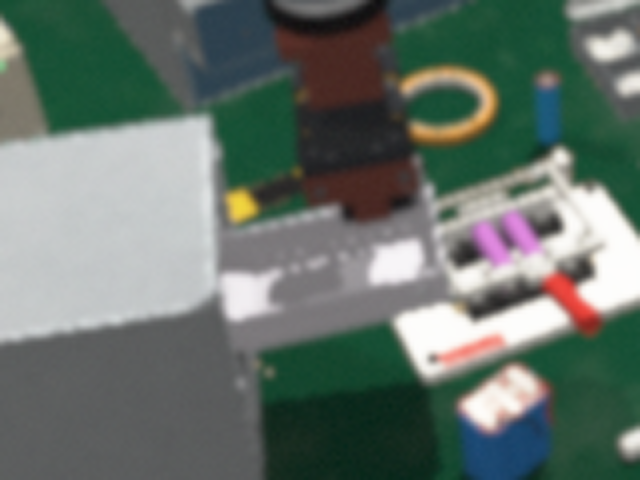

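The scoop is empty, with a bare floor between (230,290) and (420,260). Next I'll level it, lift it just clear of the sill and draw it out.

servo_tool(
  steps=[
    [[-0.0006,-0.0016,-0.001],[1.32,-0.48,0],-1],
    [[-0.0006,-0.0016,-0.001],[1.32,-0.48,0],-1],
    [[-0.0006,-0.0016,-0.001],[1.32,-0.48,0],-1],
    [[-0.0006,-0.0016,-0.001],[1.32,-0.48,0],-1],
    [[-0.001,-0.0028,0],[0,0,0],-1],
    [[-0.001,-0.0028,0],[0,0,0],-1],
    [[-0.001,-0.0028,0],[0,0,0],-1],
    [[-0.001,-0.0028,0],[0,0,0],-1],
  ],
)

```text
t: 17.57
ee_pos: [523.8, 156.4, 169.6]
orientation: [-2.549, -1.78, -0.071]
ft_force: [-1.3, -1.7, -4.0]
width: 11.7
grasp_force: 30.0
```

```bash
python3 -c "
from h import *
tcp(); c=pitch(0)"
```

```text
t 17.57 p [523.8 156.4 169.6] xyaw 69.86 z [ 0.019  0.052 -0.998] F [-1.3 -1.7 -4. ] M [-0.61  0.18 -0.05] w 11.7 g 30.0 q [0.24 0.37 1.87 0.06 0.88 0.56]
TCP in box [-206.     0.5  169.6]
X [-248 -104] slope -0.044 -0.063 lo [111. 110. 111. 107. 109. 107. 106. 107. 105. 108. 106. 103. 104. 104.
 105. 103. 103. 105. 107.] hi [142. 143. 142. 141. 140. 140. 139. 139. 137. 138. 138. 137. 137. 136.
 135. 134. 133. 134. 136.]
```

servo_tool(
  steps=[
    [[-0.0004,-0.001,0.002],[0,0,0],-1],
    [[-0.0007,-0.0019,0.002],[0,0,0],-1],
    [[-0.001,-0.0028,0.001],[0,0,0],-1],
    [[-0.001,-0.0028,0],[0,0,0],-1],
    [[-0.0014,-0.0038,0],[0,0,0],-1],
    [[-0.0014,-0.0038,0],[0,0,0],-1],
    [[-0.0014,-0.0038,0],[0,0,0],-1],
    [[-0.0014,-0.0038,0],[0,0,0],-1],
  ],
)

```text
t: 18.28
ee_pos: [515.2, 132.6, 174.5]
orientation: [-2.549, -1.779, -0.073]
ft_force: [-0.3, 0.4, -2.8]
width: 11.7
grasp_force: 30.0
```

servo_tool(
  steps=[
    [[-0.0017,-0.0047,0],[0,0,0],-1],
    [[-0.0017,-0.0047,0],[0,0,0],-1],
    [[-0.0017,-0.0047,0],[0,0,0],-1],
    [[-0.002,-0.0056,0],[0,0,0],-1],
    [[-0.0021,-0.0056,0.002],[0,0,0],-1],
    [[-0.0021,-0.0056,0.004],[0,0,0],-1],
    [[-0.0021,-0.0056,0.004],[0,0,0],-1],
    [[-0.0021,-0.0056,0.004],[0,0,0],-1],
  ],
)

```text
t: 18.95
ee_pos: [499.4, 90.1, 188.9]
orientation: [-2.549, -1.779, -0.072]
ft_force: [-0.4, 0.5, -2.7]
width: 11.5
grasp_force: 30.0
```

```bash
python3 -c "
from h import *
tcp(); c=pitch(0)"
```

```text
t 18.95 p [499.4  90.1 188.9] xyaw 69.83 z [ 0.019  0.053 -0.998] F [-0.4  0.5 -2.7] M [-0.14 -0.01  0.01] w 11.5 g 30.0 q [0.12 0.29 1.93 0.06 0.9  0.44]
TCP in box [-276.6    0.7  188.9]
X [-296 -160] slope -0.009 -0.043 lo [128. 128. 127. 127. 127. 126. 124. 126. 124. 123. 124. 123. 123. 122.
 125. 125. 128. 130.] hi [160. 160. 159. 159. 159. 158. 157. 157. 156. 157. 156. 156. 154. 154.
 152. 155. 156. 157.]
```

Wrist load is now 2.7 N, which matches the empty scoop. I'll level it and carry it back to its starting place.

servo_tool(
  steps=[
    [[0,0,0.001],[1.35,-0.49,0],-1],
    [[0,0,0.001],[1.35,-0.49,0],-1],
    [[-0.0012,-0.008,0],[0,0,-2.3],-1],
    [[-0.0024,-0.0152,0],[0,0,-4.6],-1],
    [[-0.0024,-0.0152,0],[0,0,-4.6],-1],
    [[-0.0024,-0.0152,0],[0,0,-4.6],-1],
    [[-0.0024,-0.0152,0],[0,0,-4.6],-1],
    [[-0.0024,-0.0152,0],[0,0,-4.6],-1],
  ],
)

```text
t: 19.67
ee_pos: [486.3, 5.9, 190.7]
orientation: [-2.869, -1.168, -0.153]
ft_force: [-0.3, -0.6, -1.5]
width: 11.3
grasp_force: 30.0
```

servo_tool(
  steps=[
    [[-0.0024,-0.0152,0],[0,0,-4.6],-1],
    [[-0.0024,-0.0152,0],[0,0,-4.6],-1],
    [[-0.0024,-0.0152,0],[0,0,-4.6],-1],
    [[-0.0024,-0.0152,0],[0,0,-4.6],-1],
    [[-0.0024,-0.0152,0],[0,0,-4.6],-1],
    [[-0.0024,-0.0152,0],[0,0,-4.6],-1],
    [[-0.0024,-0.0152,0],[0,0,-4.6],-1],
    [[-0.0024,-0.0152,0],[0,0,-4.6],-1],
  ],
)

```text
t: 20.33
ee_pos: [467.0, -115.8, 190.7]
orientation: [-3.123, -0.205, -0.167]
ft_force: [-1.2, 0.0, -2.2]
width: 11.8
grasp_force: 30.0
```

servo_tool(
  steps=[
    [[-0.0024,-0.0152,0],[0,0,-4.6],-1],
    [[-0.0024,-0.0152,0],[0,0,-4.6],-1],
    [[-0.0024,-0.0152,0],[0,0,-4.6],-1],
    [[-0.0024,-0.0152,0],[0,0,-4.6],-1],
    [[-0.0024,-0.0152,0],[0,0,-4.6],-1],
    [[-0.0024,-0.0152,0],[0,0,-4.6],-1],
    [[-0.0024,-0.0152,0],[0,0,-4.6],-1],
    [[-0.0024,-0.0152,0],[0,0,-4.6],-1],
  ],
)

```text
t: 21.0
ee_pos: [447.8, -237.3, 190.7]
orientation: [3.01, -0.787, 0.161]
ft_force: [0.7, 0.5, -2.9]
width: 11.7
grasp_force: 30.0
```

```bash
cat >> h.py <<'E'
def front():
    o=st(); R=Ro.from_rotvec(o["orientation"]).as_matrix(); a=np.arctan2(R[1,0],R[0,0]); d=np.array([np.cos(a),np.sin(a)]); n=np.array([-d[1],d[0]])
    c,W,k=get("top"); P=W.reshape(-1,3); r=P[:,:2]-o["ee_pos"][:2]; x=r@d-48.7; y=r@n; ez=o["ee_pos"][2]-62.6
    for lo in range(40,90,10):
        m=(x>lo)&(x<lo+10)&(abs(y)<33)&(abs(P[:,2]-ez-15)<25)&(P[:,2]>4.5)
        if m.sum()>5: print(lo,m.sum(),"floor z - expected",(np.median(P[m,2]-ez-(3.1+np.clip(x[m]-45,0,99)*.309))).round(1))
E
python3 -c "
from h import *
front()"
```

```text
t 21.0 p [ 447.8 -237.3  190.7] xyaw -29.3 z [ 0.093 -0.052 -0.994] F [ 0.7  0.5 -2.9] M [ 0.16  0.15 -0.02] w 11.7 g 30.0 q [-0.51  0.25  1.98  0.    0.8   1.57]
40 79 floor z - expected -1.9
50 72 floor z - expected -0.7
60 76 floor z - expected -1.3
70 77 floor z - expected -1.6
80 9 floor z - expected -3.8
```

servo_tool(
  steps=[
    [[-0.001,-0.003,-0.01],[0,0,-1.1],-1],
    [[0,-0.004,-0.015],[0,0,-1.1],-1],
    [[0,0,-0.015],[0,0,0],-1],
    [[0,0,-0.015],[0,0,0],-1],
    [[0,0,-0.015],[0,0,0],-1],
    [[0,0,-0.015],[0,0,0],-1],
    [[0,0,-0.015],[0,0,0],-1],
    [[0,0,-0.01],[0,0,0],-1],
  ],
)

```text
t: 21.72
ee_pos: [446.2, -242.5, 78.6]
orientation: [2.996, -0.836, 0.156]
ft_force: [0.4, 0.5, -3.2]
width: 11.6
grasp_force: 30.0
```

servo_tool(
  steps=[
    [[0,0,-0.006],[0,0,0],-1],
    [[0,0,-0.004],[0,0,0],-1],
    [[0,0,-0.002],[0,0,0],-1],
    [[0,0,-0.001],[0,0,0],-1],
    [[0,0,0],[0,0,0],-1],
    [[0,0,0],[0,0,0],-1],
    [[0,0,0],[0,0,0],-1],
    [[0,0,0],[0,0,0],-1],
  ],
)

```text
t: 22.38
ee_pos: [447.2, -243.7, 67.8]
orientation: [2.994, -0.838, 0.161]
ft_force: [1.0, 0.3, -2.5]
width: 11.8
grasp_force: 30.0
```

```bash
python3 -c "
from h import *
front()"
```

```text
t 22.38 p [ 447.2 -243.7   67.8] xyaw -31.27 z [ 0.092 -0.055 -0.994] F [ 1.   0.3 -2.5] M [ 0.1   0.12 -0.01] w 11.8 g 30.0 q [-0.52  0.47  2.05 -0.    0.52  1.6 ]
40 52 floor z - expected -1.0
50 56 floor z - expected -1.4
60 64 floor z - expected -1.1
70 63 floor z - expected -1.5
80 15 floor z - expected -13.5
```

Underside is about 4–5 mm above the bench, so I'll lower it slowly until it touches.

servo_tool(
  steps=[
    [[0,0,-0.001],[0,0,0],-1],
    [[0,0,-0.001],[0,0,0],-1],
    [[0,0,-0.001],[0,0,0],-1],
    [[0,0,-0.0007],[0,0,0],-1],
    [[0,0,0],[0,0,0],-1],
    [[0,0,0],[0,0,0],-1],
    [[0,0,0],[0,0,0],-1],
    [[0,0,0],[0,0,0],-1],
  ],
)

```text
t: 23.1
ee_pos: [446.9, -243.5, 63.8]
orientation: [2.994, -0.838, 0.159]
ft_force: [-2.8, 1.6, 3.8]
width: 11.7
grasp_force: 30.0
```

servo_tool(
  steps=[
    [[0,0,-0.0005],[0,0,0],-1],
    [[0,0,-0.0005],[0,0,0],-1],
    [[0,0,0],[0,0,0],-1],
    [[0,0,0],[0,0,0],-1],
    [[0,0,0],[0,0,0],-1],
    [[0,0,0],[0,0,0],-1],
    [[0,0,0],[0,0,0],-1],
    [[0,0,0],[0,0,0],-1],
  ],
)

```text
t: 23.77
ee_pos: [446.9, -243.5, 63.1]
orientation: [2.994, -0.838, 0.159]
ft_force: [-3.8, 2.4, 9.8]
width: 11.9
grasp_force: 30.0
```

```bash
python3 -c "
from h import *
front()"
```

```text
t 23.77 p [ 446.9 -243.5   63.1] xyaw -31.26 z [ 0.091 -0.055 -0.994] F [-3.8  2.4  9.8] M [ 0.24  0.35 -0.02] w 11.9 g 30.0 q [-0.52  0.48  2.05 -0.    0.51  1.6 ]
40 29 floor z - expected 3.0
50 45 floor z - expected 1.9
60 60 floor z - expected 0.7
70 60 floor z - expected 0.3
80 26 floor z - expected -2.8
```

servo_tool(
  steps=[
    [[0,0,0.0007],[0,0,0],-1],
    [[0,0,0],[0,0,0],1],
    [[0,0,0],[0,0,0],1],
    [[0,0,0],[0,0,0],1],
    [[0,0,0],[0,0,0],1],
    [[0,0,0],[0,0,0],1],
    [[0,0,0],[0,0,0],1],
    [[0,0,0],[0,0,0],1],
  ],
)

```text
t: 24.48
ee_pos: [446.9, -243.5, 63.3]
orientation: [2.994, -0.838, 0.159]
ft_force: [-1.0, 0.1, 0.7]
width: 54.8
grasp_force: 0.0
```

servo_tool(
  steps=[
    [[0,0,0],[0,0,0],1],
    [[0,0,0],[0,0,0],1],
    [[-0.0009,0.0005,0.01],[0,0,0],1],
    [[-0.0018,0.001,0.02],[0,0,0],1],
    [[-0.0018,0.001,0.02],[0,0,0],1],
    [[-0.0018,0.001,0.02],[0,0,0],1],
    [[-0.0018,0.001,0.02],[0,0,0],1],
    [[-0.0018,0.001,0.02],[0,0,0],1],
  ],
)

```text
t: 25.15
ee_pos: [436.8, -237.9, 175.0]
orientation: [2.994, -0.838, 0.16]
ft_force: [0.1, 0.1, 1.0]
width: 87.6
grasp_force: 0.0
```

servo_tool(
  steps=[
    [[-0.01,-0.02,0.02],[0,0,0],1],
    [[-0.015,-0.03,0.01],[0,0,0],1],
    [[-0.015,-0.03,0.01],[0,0,0],1],
    [[-0.015,-0.03,0],[0,0,0],1],
    [[-0.015,-0.03,0],[0,0,0],1],
    [[-0.015,-0.03,0],[0,0,0],1],
    [[-0.015,-0.03,0],[0,0,0],1],
    [[-0.01,-0.02,0],[0,0,0],1],
  ],
)

```text
t: 25.82
ee_pos: [325.6, -460.3, 214.4]
orientation: [2.993, -0.839, 0.161]
ft_force: [-0.8, 0.0, -0.5]
width: 88.1
grasp_force: 0.0
```

```bash
python3 - <<'E'
from h import *
st(); im=[]
for n in("top","side"):
    c,W,k=get(n); im.append(cv2.resize(c,(400,250)) if 0 else (c[130:270,120:440] if n=="top" else c[150:330,60:460]))
    if n=="top":
        w=W[180:260,330:420].reshape(-1,3); s=w[(w[:,2]>28)&(w[:,2]<45)]; print(cv2.minAreaRect(s[:,:2].astype(np.float32)))
        h=w[w[:,2]>75]; print("handle",len(h),h.mean(0),h[:,2].max())
        a=np.radians(-31.3);d=np.array([np.cos(a),np.sin(a)]); x=(s[:,:2]-[488,-270])@d
        for lo in(-80,-40,0,30): print(lo,np.percentile(s[(x>lo)&(x<lo+30),2],[50,90]).round(1))
cv2.imwrite("pics/f.png",np.vstack([cv2.resize(im[0],(640,280)),cv2.resize(im[1],(640,288))]))
E
```

```text
t 25.82 p [ 325.6 -460.3  214.4] xyaw -31.33 z [ 0.091 -0.056 -0.994] F [-0.8  0.  -0.5] M [ 0.09 -0.02 -0.03] w 88.1 g 0.0 q [-1.    0.3   1.84  0.06  0.9   1.08]
((483.81951904296875, -265.4962158203125), (83.6031494140625, 164.88302612304688), 58.51148223876953)
handle 84 [ 439.4933257  -237.50449349   97.10314102] 105.02735649943347
-80 [34.6 37.4]
-40 [33.6 37.1]
0 [34.3 38.1]
30 [33.6 39.6]
```

View pics/f.png

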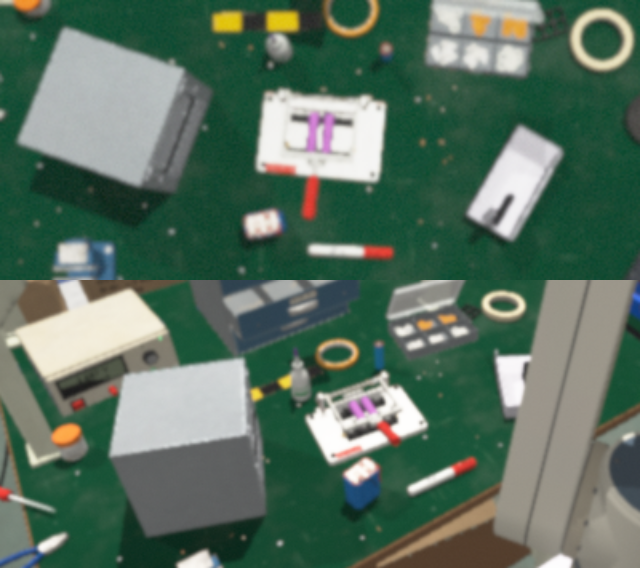

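The final view shows the scoop upright, level and empty at about (513,185) in the upper half. The box front is closed at about (180,135), and the pack, marker, bottle and fixture haven't moved. Handing in.

```bash
python3 -c "
from workcell import close_job
print(close_job())"
```

```text
the job is handed in; nothing more can be done
None
```

I tipped all three cells into the scrap box, the flap looked closed in the last picture, and the empty scoop stands upright on the bench within about 6 mm of where it started; the job was handed in at about 26 s, but the hand-in gave no verdict.

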